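# Click the hook mast onto the ladle stand

### The job

Put the ladle stand together: take the hook mast by its flat grip, slide it down over the post of the wooden foot so that its flared mouth presses the spring button in, lower it fully onto the foot, and turn it until the button pops out through the hole in the tube. Do not force it: push and twist gently, stop turning when the button clicks, and leave the mast standing there locked and let go. Leave the other things on the table alone.

Things in the scene. Friction and masses are not known exactly. Their poses are not given: they have to be found in the camera images.
- mast_grip (a point): Hook mast, loose, 0.2 to 0.4 kg, standing upright on its mouth, 155 mm tall, z up along its axis. Point on the axis, 137 mm above the lower end, in the grey flat grip on top: a block 16 mm thick (x), 36 mm wide (y), from 113 to 155 mm up; take it from above, fingers closing along x. Two thin hooks stand out to +y and -y, to 56 mm from the axis, 85 to 104 mm up.
- mast_mouth (a point): Centre of the mast's open lower end. The mast is an aluminium tube, bore 30 mm, wall 3 mm, 105 mm deep inside; its lowest 20 mm flare out to a mouth of 45 mm bore (51 mm outside). Axes as the mast's.
- mast_hole (a point): Centre of the one hole through the tube wall, on the mast's +x side, 16.5 mm from the axis, 55 mm above the lower end; 11 mm wide, 15 mm high. Axes as the mast's.
- stand: Foot of the ladle stand, fixed: dark wooden disc 136 mm across, 20 mm thick; origin at the centre of its underside, z up. The mast rests down on it, its grip point then 157 mm above the table, hole and button at one height. Sliding the mouth over the button takes about 5 to 20 N; more than 40 N between mast and stand is forcing.
- post_top (a point): Centre of the top of the steel post in the middle of the foot, 110 mm above the table. The post is 28 mm across, its top 6 mm tapered to 20 mm. The axes here are the foot's, not the post's: the post is fast in the foot but stands turned, so that its button points somewhere between 11 and 72 degrees (0.2 to 1.25 rad) anticlockwise, seen from above, of +x; this turn is not measured.
- button (a joint): Round domed spring button, 9 mm across, in the post's side 75 mm above the table, sticking out 6.5 mm. 0 m: fully out; 0.0065: flush; about 0.005 inside the tube. Spring 2.4 to 5 N. It drops into the hole when the mast's +x is within about 6 degrees of it. Turning takes under 0.08 N m before that; some degrees past it the moment climbs: 0.15 N m means locked, 0.5 is forcing.
- sugar_jar: White ceramic sugar jar, 84 mm across, 110 mm tall, bystander. Origin at the centre of its underside.
- tumbler: Purple plastic tumbler, 72 mm across, 110 mm tall, bystander. Origin at the centre of its underside.
- plate: Melamine plate, 180 mm across, 20 mm tall, bystander. Origin at the centre of its underside.
- ladle: Stainless ladle lying on the table, bystander: bowl 76 mm across, 28 mm tall, handle 240 mm long from the bowl along its -x. Origin under the centre of the bowl.

How it is judged:
By the outcome, as a careful person would: the job done as asked, in the order asked, and still so for the second after the job is handed in, with the robot touching nothing.
It also fails if it takes over 72 s, if anything falls off the work surface, if the arm or the gripper's body presses on something with over 40 N, if the wrist force passes 120 N, or if a joint passes its speed limit or range.

### The arm

A 6-joint arm with a two-finger parallel gripper is mounted at the origin on the work surface. World frame = base frame: x ahead of the robot, y to its left, z up, the work surface at z = 0. Lengths are in m, angles in rad, forces in N, time in s.
With the tool pointing down it reaches from about 0.3 to 0.775 m from the base axis. Payload 14.6 kg.
Tool frame: the origin (TCP) lies midway between the tips of the shut fingers; the grasp point (between the pads) lies 19 mm behind it (ctrl.pinch_z is the distance from the TCP to the grasp point, in m); z points along the fingers, y is the line along which they close (so a half turn about z gives the same grasp; the last joint's range is limited). The gripper opens to 94 mm and grips with 3 to 60 N. Pads are 16 mm wide; open, the fingers measure 119 mm over their backs; the gripper's body (75 mm by 177 mm) begins 78 mm behind the grasp point.
Start: joints at [-1.296, 0.3, 1.521, -0, 1.321, -0.067], TCP at [0.184, -0.518, 0.179] pointing down, gripper open.
Joint ranges: [-3.03, 3.03], [-0.79, 2.21], [0.23, 2.52], [-1.04, 4.18], [0, 3.07], [-2.55, 2.55]. Speed limits (rad/s): [2.22, 2.22, 2.57, 3.14, 3.14, 3.14].

### API

Orientations are given as [roll, pitch, yaw] about the fixed x, y, z axes, in that order (R = Rz(yaw) Ry(pitch) Rx(roll)).
In Python, from station import ctrl gives the robot as it stands.
- The arm moves only by the tool jog_arm, never from a script. Its argument "motion" is a list of rows, each a list of 7 numbers: the shift along the tool's x, y, z in m, then the turn, a rotation vector about the tool's x, y, z in rad, then the opening, from -1 (shut) to 1 (fully open). In form: [[tx, ty, tz, rx, ry, rz, gripper], ...]. A call has 1 to 5 rows; each row shifts and turns the commanded pose from where the row before left it, along the tool's axes as they then stand; what a row does not reach is not made up. A row lasts 1/10 s, in which the tool goes at most 50 mm and 8.59 degrees, less where a joint would pass 70% of its speed; a pose out of reach is approached as far as the arm can. A call is refused whole if a number of a shift passes 0.05 or a number of a turn 0.15, either way. A call with a gripper value outside its range is refused whole. The fingers move at their own pace and stop on an object; "squeeze" is the grip in N (left out, the last holds). Time passes only in rows, so rows that do not move let the fingers close. It gives the time, the measured TCP pose, the force, the opening and the grip force at its end, in the units of the state.
- ctrl.get_obs(): the state, without advancing time (a new reading comes with each control period).
- ctrl.camera(name): name is "scene" or "top"; returns the picture (480x640x3 uint8, red, green, blue); there is no depth.
- ctrl.camera_model(name): a dict with "intrinsics" (3x3 intrinsics, pixels), "rvec" (rotation vector, rad) and "tvec" (3), from world to camera coordinates, as OpenCV has them. Camera axes: x right, y down, z forward; pixel columns grow to the right and rows downward; lengths in m; the calibration is good to about 2 mm. A picture is of the moment at which its call begins. camera_model takes no time and is no camera call.
- ctrl.hand_in(): hands the job in; it is judged then, once.
The state is a dict: "time_s": time; "qpos": joint angles; "joint_vel": joint speeds; "tau": joint torques, N m; "ee_pos": TCP position; "eef_rot": TCP orientation; "force": force on the tool from outside, world axes, zero at the start; "moment": the same for the moment, N m; "grip_width": finger opening in m; "grip_force": force on a finger pad.
Only numpy, scipy, OpenCV 4.12 (cv2) and the standard library are available. Lean on these libraries where they do the work, as an engineer would, in place of code of your own. Each camera call takes 0.05 s, during which the arm holds its last target. There are 200 camera calls.

## Working session

There is one attempt and no reset: what is moved stays moved. The work goes in short steps, Python scripts to look and compute and a tool call to move; the robot and the scene stay as the last step left them, time stands still between calls to the robot, and variables do not carry over. Pictures are saved under pics/ and viewed, at most 10 in all, crops included, and the job is handed in when it is done.

Besides the shell and the picture viewer there is one more tool, called after "Request:" in YAML: its name, and indented under it one key for each argument. jog_arm: Moves the arm, as the interface text tells. Its arguments: {"type":"object","properties":{"motion":{"type":"array"},"squeeze":{"type":"number"}},"required":["motion"]}

```bash
mkdir -p pics; ls; python3 - <<'E'
from station import ctrl
import cv2
for n in ["scene","top"]:
    cv2.imwrite(f"pics/{n}0.png",ctrl.camera(n)[:,:,::-1])
    print(n,ctrl.camera_model(n))
o=ctrl.get_obs();print(o, ctrl.pinch_z)
E
```

```text
pics
scene {'intrinsics': array([[573.97703642,   0.        , 314.00561989],
       [  0.        , 573.97703642, 232.19153674],
       [  0.        ,   0.        ,   1.        ]]), 'rvec': array([ 2.07055671,  1.11009607, -0.4903858 ]), 'tvec': array([-0.27913914, -0.28891418,  1.77783618])}
top {'intrinsics': array([[582.02512057,   0.        , 318.64035592],
       [  0.        , 582.02512057, 251.6006357 ],
       [  0.        ,   0.        ,   1.        ]]), 'rvec': array([ 2.12256362, -2.12486916,  0.19946541]), 'tvec': array([-0.09176619,  0.61972869,  1.47816104])}
{'time_s': 0.1, 'qpos': array([-1.29560617e+00,  3.00411032e-01,  1.52148288e+00, -1.97044671e-05,
        1.32072357e+00, -6.65777951e-02]), 'joint_vel': array([ 0.00042121, -0.00138276, -0.00118215,  0.00104376,  0.00038074,
        0.00140865]), 'tau': array([ 4.63634660e-04, -5.32648051e+01, -3.53285801e+01,  7.08997459e-02,
        2.34483078e-02, -6.33535251e-05]), 'ee_pos': array([ 0.18426822, -0.51794268,  0.17806084]), 'eef_rot': array([-3.14056882e+00, -4.91365827e-05,  3.41772814e-01]), 'force': array([-0.0861256 ,  0.12764931,  0.31601622]), 'moment': array([0.01262978, 0.04366158, 0.02467301]), 'grip_force': 0.0, 'grip_width': 0.09388654109102476} 0.0188
```

View pics/scene0.png

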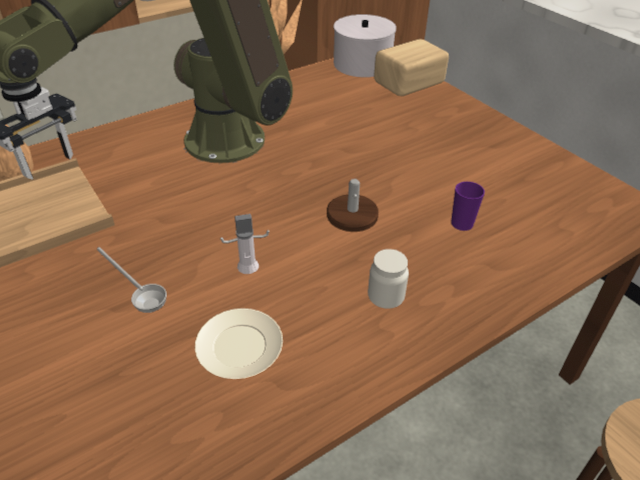

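View pics/top0.png

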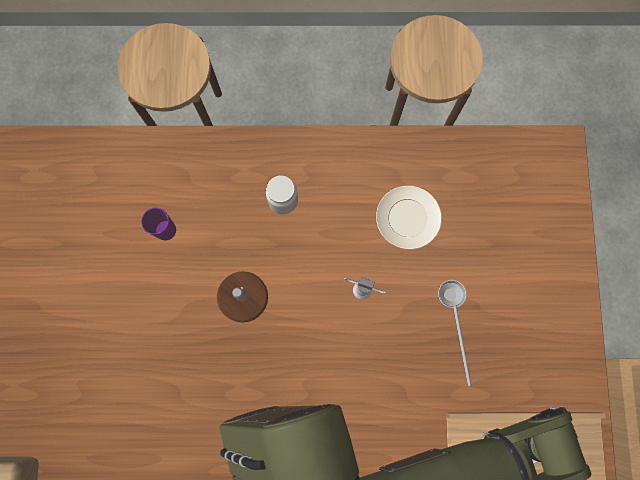

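```bash
cat > h.py <<'E'
import numpy as np, cv2
from station import ctrl
def cam(n):
    m=ctrl.camera_model(n);R=cv2.Rodrigues(np.array(m["rvec"]))[0];return m["intrinsics"],R,np.array(m["tvec"])
def ray(n,p):
    K,R,t=cam(n);return -R.T@t, R.T@np.linalg.inv(K)@np.array([p[0],p[1],1.])
def onz(n,p,z):
    c,d=ray(n,p);return c+d*(z-c[2])/d[2]
def proj(n,P):
    m=ctrl.camera_model(n);return cv2.projectPoints(np.array(P,float).reshape(-1,3),m["rvec"],m["tvec"],m["intrinsics"],None)[0].reshape(-1,2)
def crop(im,x,y,w,h,s): return cv2.resize(im[y:y+h,x:x+w],None,fx=s,fy=s,interpolation=cv2.INTER_CUBIC)
E
python3 - <<'E'
from h import *
a=cv2.imread("pics/scene0.png");b=cv2.imread("pics/top0.png")
w=[crop(a,210,205,70,75,5),crop(a,318,165,70,75,5),crop(b,335,265,70,53,5),crop(b,207,265,70,53,5)]
top=np.hstack(w[:2]);bot=np.hstack(w[2:])
cv2.imwrite("pics/c1.png",cv2.resize(np.vstack([top,bot]),None,fx=.93,fy=.93))
# dark disc in top
hsv=cv2.cvtColor(b,cv2.COLOR_BGR2HSV)
m=((hsv[...,2]<90)&(hsv[...,1]>60)).astype(np.uint8); m[:260]=0;m[335:]=0;m[:,:200]=0;m[:,285:]=0
c=max(cv2.findContours(m,0,2)[0],key=cv2.contourArea);(e)=cv2.fitEllipse(cv2.convexHull(c));print(e,onz("top",e[0],.02))
E
```

```text
((242.66635131835938, 296.5986022949219), (49.16889190673828, 49.86885070800781), 32.81626510620117) [0.50490468 0.11028735 0.02      ]
```

View pics/c1.png

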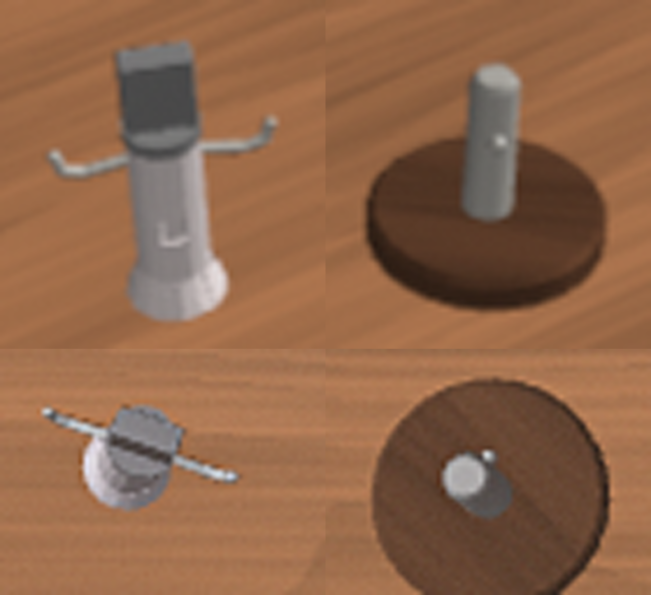

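```bash
python3 - <<'E'
from h import *
print("cams",ray("scene",(0,0))[0],ray("top",(0,0))[0])
s=4.65
S0=lambda x,y:(210+x/s,205+y/s); S1=lambda x,y:(318+(x-325.5)/s,165+y/s)
T0=lambda x,y:(335+x/s,265+(y-348.75)/s); T1=lambda x,y:(207+(x-325.5)/s,265+(y-348.75)/s)
p=lambda *a:print(a[0],np.round(a[1],4))
p("post top T",onz("top",T1(466,475),.11)); p("post top S",onz("scene",S1(497,75),.11))
b=onz("top",T1(488,456),.075); p("btn T",b); p("btn S",onz("scene",S1(500,142),.075))
c=np.array([.505,.110])
# scene disc
a=cv2.imread("pics/scene0.png");h=cv2.cvtColor(a,cv2.COLOR_BGR2HSV)
m=((h[...,2]<75)&(h[...,1]>90)).astype(np.uint8);m[:165]=0;m[240:]=0;m[:,:318]=0;m[:,388:]=0
print(cv2.boundingRect(m), "expect", proj("scene",[[.505+.068*np.cos(t),.110+.068*np.sin(t),z] for z in(0,.02) for t in np.arange(0,6.28,.1)]).min(0),proj("scene",[[.505+.068*np.cos(t),.110+.068*np.sin(t),z] for z in(0,.02) for t in np.arange(0,6.28,.1)]).max(0))
hl,hr=onz("top",T0(48,413),.102),onz("top",T0(233,478),.102);p("hooks",[hl,hr,(hl+hr)/2]); 
d=hl-hr;print("len",np.linalg.norm(d),"y dir yaw",np.arctan2(d[1],d[0]))
p("hooks S",[onz("scene",S0(55,158),.102),onz("scene",S0(270,123),.102)])
p("hole S",onz("scene",S0(172,232),.055))
mx=T0(125,475);p("mouth T",onz("top",mx,.01));
# mouth bottom in top and scene silhouettes
p("grip top corner mean S", onz("scene",S0(154,52),.155))
p("mouth bot S front",onz("scene",S0(177,318),0))
E
```

```text
cams [ 1.41550628 -0.61770141  0.96792484] [ 0.33438321 -0.09146677  1.56756704]
post top T [0.5062 0.1125 0.11  ]
post top S [0.5138 0.1144 0.11  ]
btn T [0.5209 0.1055 0.075 ]
btn S [0.5266 0.1092 0.075 ]
(327, 202, 50, 29) expect [323.4880349  191.86010057] [375.79505432 230.81329475]
hooks [[ 0.5409 -0.1601  0.102 ]
 [ 0.5051 -0.2604  0.102 ]
 [ 0.523  -0.2102  0.102 ]]
len 0.10645937010088727 y dir yaw 1.2281555105275672
hooks S [[ 0.5153 -0.2574  0.102 ]
 [ 0.5502 -0.1583  0.102 ]]
hole S [ 0.5466 -0.2145  0.055 ]
mouth T [ 0.5177 -0.2086  0.01  ]
grip top corner mean S [ 0.5294 -0.2066  0.155 ]
mouth bot S front [ 0.5505 -0.2183  0.    ]
```

```bash
python3 - <<'E'
from h import *
th=np.arange(0,2*np.pi,.05)
circ=lambda c,r,z:np.c_[c[0]+r*np.cos(th),c[1]+r*np.sin(th),0*th+z]
from scipy.optimize import least_squares
for n,roi in (("scene",(316,160,75,80)),("top",(205,262,75,70))):
    a=cv2.imread(f"pics/{n}0.png");x,y,w,h=roi
    lab=cv2.cvtColor(a,cv2.COLOR_BGR2HSV)[y:y+h,x:x+w].astype(int)
    sat=lab[...,1];v=lab[...,2]
    m=(((v<105)&(sat>70))).astype(np.uint8)
    m2=((sat<60)&(v>60)).astype(np.uint8)
    for nm,mm in(("disc",m),("post",m2)):
        c=max(cv2.findContours(mm,0,cv2.CHAIN_APPROX_NONE)[0],key=cv2.contourArea);bx=cv2.boundingRect(c);print(n,nm,bx[0]+x,bx[1]+y,bx[0]+x+bx[2]-1,bx[1]+y+bx[3]-1)
    D=np.vstack([circ((.505,.11),.068,z) for z in(0,.02)]);P=proj(n,D);print(" exp disc",P.min(0),P.max(0))
    D=np.vstack([circ((.505,.11),.014,.02),circ((.505,.11),.010,.11),circ((.505,.11),.014,.104)]);P=proj(n,D);print(" exp post",P.min(0),P.max(0))
    P=proj(n,[[.505+.0205*np.cos(t),.11+.0205*np.sin(t),.075] for t in np.radians([-70,-40,-10,0,11,40,72])]);print(P.round(1).tolist())
# mast
for n,roi in (("scene",(215,210,60,68)),("top",(338,270,52,35))):
    a=cv2.imread(f"pics/{n}0.png");x,y,w,h=roi
    hs=cv2.cvtColor(a,cv2.COLOR_BGR2HSV)[y:y+h,x:x+w].astype(int)
    m=(hs[...,1]<75).astype(np.uint8)
    c=max(cv2.findContours(m,0,cv2.CHAIN_APPROX_NONE)[0],key=cv2.contourArea);bx=cv2.boundingRect(c);print(n,"mast",bx[0]+x,bx[1]+y,bx[0]+x+bx[2]-1,bx[1]+y+bx[3]-1)
    c0=(.523,-.210)
    D=np.vstack([circ(c0,.0255,0)]);P=proj(n,D);print(" exp mouth",P.min(0),P.max(0))
    if n=="scene": 
        for r in range(h-22,h): 
            k=np.where(m[r])[0]; 
            if len(k):print(r+y,k.min()+x,k.max()+x,end='; ')
        print()
    else:
        for r in m: print(''.join('#' if q else '.' for q in r))
E
```

```text
scene disc 327 192 377 231
scene post 347 179 359 211
 exp disc [323.4880349  191.84875074] [375.79505432 230.81329475]
 exp post [344.30430605 177.59068836] [356.83393903 211.22219008]
[[346.2, 195.0], [350.2, 196.0], [354.3, 195.6], [355.5, 195.2], [356.7, 194.6], [358.6, 192.5], [358.3, 189.8]]
top disc 218 272 267 322
top post 232 287 246 300
 exp disc [217.26208355 271.34794526] [268.89664778 322.68669801]
 exp post [232.98180198 287.39989972] [248.02536879 301.80493188]
[[247.6, 291.5], [245.3, 288.1], [241.6, 286.4], [240.2, 286.3], [238.7, 286.5], [235.1, 288.2], [232.5, 291.8]]
scene mast 220 214 268 273
 exp mouth [234.73922705 257.60572808] [256.25682393 272.76979706]
256 239 254; 257 239 254; 258 240 254; 259 240 255; 260 240 256; 261 239 257; 262 239 257; 263 238 258; 264 238 258; 265 238 258; 266 238 258; 267 237 258; 268 238 257; 269 238 257; 270 239 256; 271 239 255; 272 241 253; 273 243 250; 
top mast 344 277 385 299
 exp mouth [352.68280664 281.27089962] [371.52527954 300.01920029]
....................................................
................................
[... 1069 characters left out ...]
#######....
...............##################........#######....
...............##################............###....
................#################...................
................################....................
.................###############....................
..................#############.....................
....................#########.......................
.......................####.........................
....................................................
....................................................
....................................................
....................................................
....................................................
```

```bash
cat >> h.py <<'E'
from scipy.spatial.transform import Rotation as Ro
def plan(xyz,yaw,n,g):
    """rows from the measured pose to a tool-down pose at xyz, tool yaw"""
    o=ctrl.get_obs();p=np.array(o["ee_pos"]);R=Ro.from_euler("xyz",o["eef_rot"])
    T=Ro.from_euler("xyz",[np.pi,0,yaw]);rv=(R.inv()*T).as_rotvec()/n;d=(np.array(xyz)-p)/n
    for k in range(n):
        print((np.r_[R.inv().apply(d),rv].round(4)+0.).tolist()+[g]);R=R*Ro.from_rotvec(rv)
E
python3 -c "
from h import *
plan([.5235,-.210,.180],1.228,10,1)"
```

```text
[0.0423, -0.0176, -0.0002, -0.0001, 0.0, -0.0886, 1]
[0.0437, -0.0138, -0.0002, -0.0001, 0.0, -0.0886, 1]
[0.0447, -0.0099, -0.0002, -0.0001, 0.0, -0.0886, 1]
[0.0454, -0.0059, -0.0002, -0.0001, 0.0, -0.0886, 1]
[0.0458, -0.0019, -0.0002, -0.0001, 0.0, -0.0886, 1]
[0.0458, 0.0022, -0.0002, -0.0001, 0.0, -0.0886, 1]
[0.0454, 0.0062, -0.0002, -0.0001, 0.0, -0.0886, 1]
[0.0447, 0.0102, -0.0002, -0.0001, 0.0, -0.0886, 1]
[0.0436, 0.0141, -0.0002, -0.0001, 0.0, -0.0886, 1]
[0.0422, 0.0179, -0.0002, -0.0001, 0.0, -0.0886, 1]
```

Request:
jog_arm:
  motion:
    - [0.042,-0.018,0,0,0,-0.089,1]
    - [0.044,-0.014,0,0,0,-0.089,1]
    - [0.045,-0.01,0,0,0,-0.089,1]
    - [0.045,-0.006,0,0,0,-0.089,1]
    - [0.046,-0.002,0,0,0,-0.089,1]

```text
time_s: 0.6
ee_pos: [0.3545, -0.3618, 0.1784]
eef_rot: [-3.141, -0.0, 0.79]
force: [-0.7, -0.9, 0.2]
grip_width: 0.094
grip_force: 0.0
```

Request:
jog_arm:
  motion:
    - [0.046,0.002,0,0,0,-0.089,1]
    - [0.045,0.006,0,0,0,-0.089,1]
    - [0.045,0.01,0,0,0,-0.089,1]
    - [0.044,0.014,0,0,0,-0.088,1]
    - [0.04,0.017,0,0,0,-0.088,1]

```text
time_s: 1.1
ee_pos: [0.5219, -0.2077, 0.1783]
eef_rot: [-3.141, -0.0, 1.234]
force: [-0.1, -0.9, -0.2]
grip_width: 0.0939
grip_force: 0.0
```

Request:
jog_arm:
  motion:
    - [0,0,0,0,0,0,1]
    - [0,0,0,0,0,0,1]

```text
time_s: 1.3
ee_pos: [0.5207, -0.2089, 0.178]
eef_rot: [-3.141, 0.0, 1.231]
force: [0.2, -0.8, -0.6]
grip_width: 0.0943
grip_force: 0.0
```

```bash
python3 - <<'E'
from h import *
a=ctrl.camera("scene")[:,:,::-1];b=ctrl.camera("top")[:,:,::-1]
cv2.imwrite("pics/c2.png",np.hstack([crop(a,180,130,130,150,3),crop(b,300,250,130,150,3)]))
o=ctrl.get_obs();print(o["time_s"],o["ee_pos"],o["eef_rot"],proj("scene",o["ee_pos"]),proj("top",o["ee_pos"]))
plan([.5235,-.210,.118],1.228,2,1)
E
```

```text
1.4 [ 0.52004525 -0.21014043  0.17837106] [-3.14110523e+00  6.85373462e-05  1.22813385e+00] [[238.80388346 206.22609915]] [[367.65528277 282.95256666]]
[0.0006, 0.0016, 0.0302, -0.0002, 0.0, 0.0001, 1]
[0.0006, 0.0016, 0.0302, -0.0002, 0.0, 0.0001, 1]
```

View pics/c2.png

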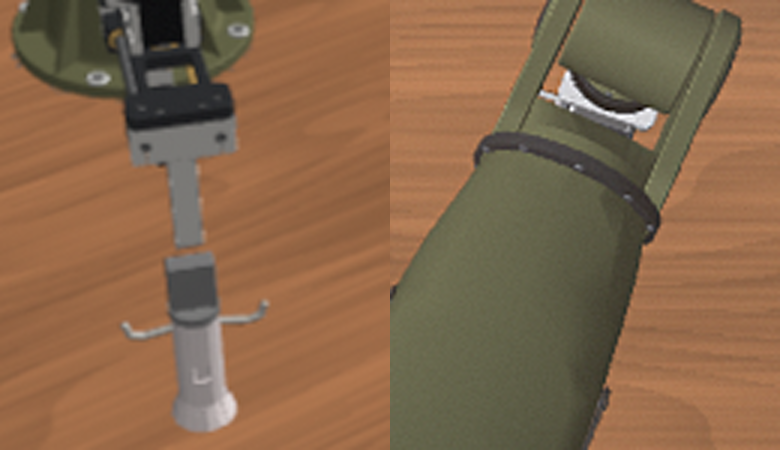

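```bash
python3 - <<'E'
from h import *
p=np.array([.520,-.2101,.1784]);d=np.array([.942,-.336,0]);u=np.array([.336,.942,0])
print(proj("scene",[p+.0595*d,p+.0595*d+.008*u,p+.0595*d-.008*u, p+.047*d]))
print("grip top now", proj("scene",[[.5235,-.21,.155]]), "seen ~ (242.8,216.5)")
E
```

```text
[[243.03900943 223.55525789]
 [246.81308827 222.96570945]
 [239.25559061 224.14626532]
 [242.12558042 219.8068552 ]]
grip top now [[240.46547669 215.28465718]] seen ~ (242.8,216.5)
```

Request:
jog_arm:
  motion:
    - [0.004,0.003,0.01,0,0,0,1]
    - [0,0,0.02,0,0,0,1]
    - [0,0,0.02,0,0,0,1]
    - [0,0,0.008,0,0,0,1]
    - [0,0,0,0,0,0,1]

```text
time_s: 1.9
ee_pos: [0.5242, -0.2069, 0.1194]
eef_rot: [-3.14, -0.0, 1.229]
force: [-0.2, 0.6, 0.0]
grip_width: 0.0941
grip_force: 0.0
```

Request:
jog_arm:
  motion:
    - [0,0,0,0,0,0,0]
    - [0,0,0,0,0,0,-0.3]
    - [0,0,0,0,0,0,-0.5]
    - [0,0,0,0,0,0,-0.6]
    - [0,0,0,0,0,0,-0.6]
  squeeze: 5

```text
time_s: 2.4
ee_pos: [0.525, -0.2067, 0.1208]
eef_rot: [3.141, 0.0, 1.23]
force: [0.5, 1.1, -0.2]
grip_width: 0.0575
grip_force: 0.0
```

Request:
jog_arm:
  motion:
    - [0,0,0,0,0,0,-0.6]
    - [0,0,0,0,0,0,-0.6]
    - [0,0,0,0,0,0,-0.6]
    - [0,0,0,0,0,0,-0.6]
    - [0,0,0,0,0,0,-0.6]

```text
time_s: 2.9
ee_pos: [0.5249, -0.2067, 0.1205]
eef_rot: [-3.142, -0.0, 1.23]
force: [0.4, 0.4, -0.3]
grip_width: 0.0199
grip_force: 0.0
```

Request:
jog_arm:
  motion:
    - [0,0,0,0,0,0,-0.7]
    - [0,0,0,0,0,0,-0.8]
    - [0,0,0,0,0,0,-1]
    - [0,0,0,0,0,0,-1]
    - [0,0,0,0,0,0,-1]
  squeeze: 5

```text
time_s: 3.4
ee_pos: [0.5249, -0.2067, 0.1206]
eef_rot: [3.142, 0.0, 1.23]
force: [0.6, -0.7, 0.8]
grip_width: 0.0159
grip_force: 5.0
```

Request:
jog_arm:
  motion:
    - [0,0,0,0,0,0,-1]
    - [0,0,0,0,0,0,-1]
    - [0,0,-0.005,0,0,0,-1]
    - [0,0,-0.02,0,0,0,-1]
    - [0,0,-0.03,0,0,0,-1]
  squeeze: 35

```text
time_s: 3.9
ee_pos: [0.524, -0.2063, 0.1749]
eef_rot: [-3.138, -0.0, 1.23]
force: [-0.2, -0.7, -2.7]
grip_width: 0.016
grip_force: 35.0
```

Request:
jog_arm:
  motion:
    - [0,0,-0.03,0,0,0,-1]
    - [0,0,-0.03,0,0,0,-1]
    - [0,0,-0.02,0,0,0,-1]
    - [0,0,0,0,0,0,-1]
    - [0,0,0,0,0,0,-1]

```text
time_s: 4.4
ee_pos: [0.5247, -0.2066, 0.2546]
eef_rot: [-3.141, -0.0, 1.23]
force: [-0.4, 0.5, -2.5]
grip_width: 0.0155
grip_force: 35.0
```

```bash
python3 - <<'E'
from h import *
o=ctrl.get_obs();print({k:np.round(o[k],4) for k in("time_s","ee_pos","eef_rot","force","moment","grip_width","grip_force")})
a=ctrl.camera("scene")[:,:,::-1]
cv2.imwrite("pics/scene_lift.png",a)
cv2.imwrite("pics/c3.png",np.hstack([crop(a,190,130,100,140,4),crop(a,310,130,90,140,4)]))
E
```

```text
{'time_s': np.float64(4.4), 'ee_pos': array([ 0.5247, -0.2066,  0.2546]), 'eef_rot': array([-3.1407e+00, -1.0000e-04,  1.2298e+00]), 'force': array([-0.4322,  0.5303, -2.4571]), 'moment': array([-0.0674, -0.0455,  0.0056]), 'grip_width': np.float64(0.0155), 'grip_force': np.float64(34.9955)}
```

View pics/c3.png

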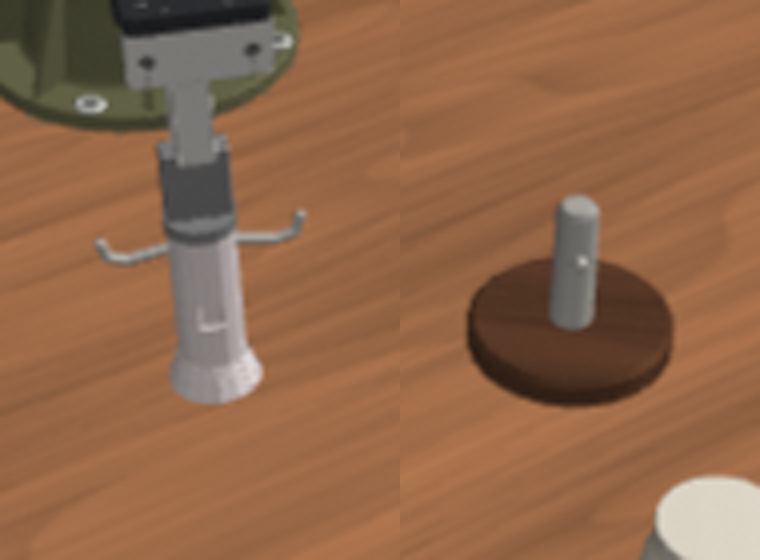

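```bash
python3 -c "
from h import *
plan([.506,.114,.2546],1.72,10,-1)"
```

```text
[0.0296, -0.0125, 0.0, -0.0002, -0.0001, -0.049, -1]
[0.0302, -0.011, 0.0, -0.0002, -0.0001, -0.049, -1]
[0.0307, -0.0095, 0.0, -0.0002, -0.0001, -0.049, -1]
[0.0311, -0.008, 0.0, -0.0002, -0.0001, -0.049, -1]
[0.0315, -0.0065, 0.0, -0.0002, -0.0001, -0.049, -1]
[0.0317, -0.0049, 0.0, -0.0002, -0.0001, -0.049, -1]
[0.0319, -0.0033, 0.0, -0.0002, -0.0001, -0.049, -1]
[0.0321, -0.0018, -0.0001, -0.0002, -0.0001, -0.049, -1]
[0.0321, -0.0002, -0.0001, -0.0002, -0.0001, -0.049, -1]
[0.0321, 0.0014, -0.0001, -0.0002, -0.0001, -0.049, -1]
```

Request:
jog_arm:
  motion:
    - [0.03,-0.013,0,0,0,-0.049,-1]
    - [0.03,-0.011,0,0,0,-0.049,-1]
    - [0.031,-0.009,0,0,0,-0.049,-1]
    - [0.031,-0.008,0,0,0,-0.049,-1]
    - [0.031,-0.006,0,0,0,-0.049,-1]

```text
time_s: 4.95
ee_pos: [0.5154, -0.0451, 0.254]
eef_rot: [-3.139, -0.0, 1.477]
force: [-0.0, -0.4, -2.9]
grip_width: 0.0158
grip_force: 35.0
```

Request:
jog_arm:
  motion:
    - [0.032,-0.005,0,0,0,-0.049,-1]
    - [0.032,-0.003,0,0,0,-0.049,-1]
    - [0.032,-0.002,0,0,0,-0.049,-1]
    - [0.032,0,0,0,0,-0.049,-1]
    - [0.032,0.001,0,0,0,-0.049,-1]

```text
time_s: 5.45
ee_pos: [0.5061, 0.1151, 0.254]
eef_rot: [-3.139, -0.0, 1.722]
force: [0.5, -0.0, -1.9]
grip_width: 0.0156
grip_force: 35.0
```

Request:
jog_arm:
  motion:
    - [0,0,0,0,0,0,-1]
    - [0,0,0,0,0,0,-1]
    - [0,0,0,0,0,0,-1]

```text
time_s: 5.75
ee_pos: [0.5067, 0.1132, 0.2548]
eef_rot: [-3.14, 0.0, 1.719]
force: [-0.5, 0.0, -3.6]
grip_width: 0.0156
grip_force: 35.0
```

```bash
python3 - <<'E'
from h import *
o=ctrl.get_obs();print({k:np.round(o[k],4) for k in("time_s","ee_pos","eef_rot","force","moment","grip_width","grip_force")})
a=ctrl.camera("scene")[:,:,::-1];b=ctrl.camera("top")[:,:,::-1]
cv2.imwrite("pics/scene_h.png",a)
cv2.imwrite("pics/c4.png",np.hstack([crop(a,300,90,110,145,4),crop(b,195,250,90,145,4)]))
E
```

```text
{'time_s': np.float64(5.75), 'ee_pos': array([0.5067, 0.1132, 0.2548]), 'eef_rot': array([-3.1402e+00,  2.0000e-04,  1.7187e+00]), 'force': array([-0.4666,  0.0149, -3.5653]), 'moment': array([-0.0854, -0.081 , -0.0145]), 'grip_width': np.float64(0.0156), 'grip_force': np.float64(34.9957)}
```

View pics/c4.png

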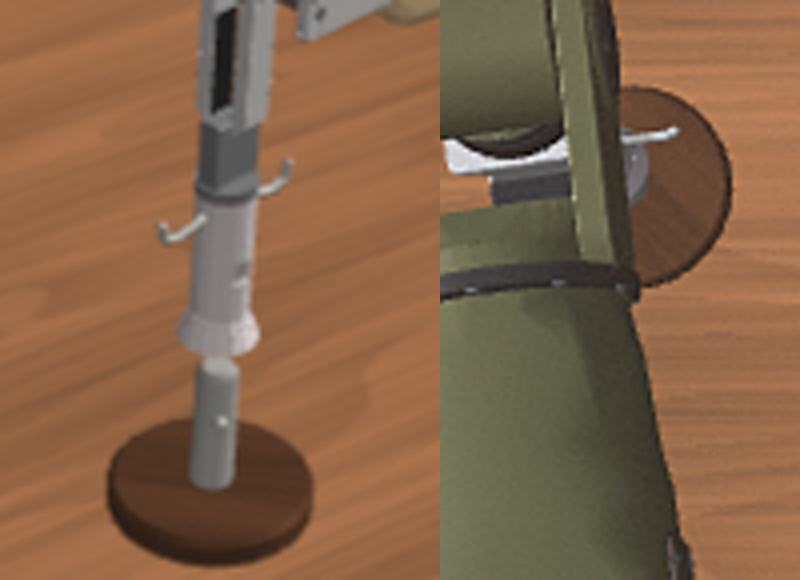

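```bash
python3 - <<'E'
from h import *
th=np.arange(0,2*np.pi,.05)
circ=lambda c,r,z:np.c_[c[0]+r*np.cos(th),c[1]+r*np.sin(th),0*th+z]
a=cv2.imread("pics/scene_h.png");x,y,w,h=330,150,50,90
hs=cv2.cvtColor(a,cv2.COLOR_BGR2HSV)[y:y+h,x:x+w].astype(int);m=hs[...,1]<75
for r in list(range(0,70,2)):
    k=np.where(m[r])[0]
    if len(k):print(r+y,k.min()+x,k.max()+x,end='; ')
print()
c=(.5067,.1132)
for nm,D in(("mouth",circ(c,.0255,.134)),("post .104",circ(c,.014,.104)),("top",circ(c,.01,.11)),("base",circ(c,.014,.02)),("disc top",circ(c,.068,.02)),("disc bot",circ(c,.068,0))):
    P=proj("scene",D);print(nm,P.min(0).round(1),P.max(0).round(1))
print(proj("scene",[[c[0]+dx,c[1],.134] for dx in(0,.005)]))
v=hs[25:40,15:35]; print(a[175:185,354])
E
```

```text
150 341 363; 152 348 362; 154 348 362; 156 348 362; 158 348 362; 160 348 362; 162 348 362; 164 348 362; 166 347 362; 168 346 362; 170 345 363; 172 344 364; 174 345 364; 176 346 363; 178 350 360; 180 351 357; 182 349 359; 184 349 359; 186 349 359; 188 349 359; 190 349 359; 192 349 358; 194 348 358; 196 348 358; 198 348 358; 200 348 358; 202 348 358; 204 348 358; 206 347 358; 208 347 358; 210 348 357; 212 352 353; 
mouth [343.  166.1] [363.6 178.2]
post .104 [347.1 178.5] [358.3 185.2]
top [348.8 177.5] [356.8 182.3]
base [345.7 204.3] [356.4 211.1]
disc top [325.  191.8] [377.2 224.8]
disc bot [324.9 197.6] [376.6 230.7]
[[353.30106863 172.06107183]
 [354.51028555 173.05266271]]
[[140 141 147]
 [140 139 146]
 [140 140 147]
 [142 142 149]
 [150 153 157]
 [157 163 167]
 [157 163 166]
 [154 160 163]
 [139 144 146]
 [114 119 120]]
```

Request:
jog_arm:
  motion:
    - [0.001,0.001,0.01,0,0,0,-1]
    - [0,0,0.01,0,0,0,-1]
    - [0,0,0.005,0,0,0,-1]
    - [0,0,0.005,0,0,0,-1]
    - [0,0,0,0,0,0,-1]

```text
time_s: 6.35
ee_pos: [0.5075, 0.115, 0.2248]
eef_rot: [-3.14, 0.0, 1.72]
force: [-0.7, -0.1, -2.4]
grip_width: 0.0154
grip_force: 35.0
```

Request:
jog_arm:
  motion:
    - [0,0,0.004,0,0,0,-1]
    - [0,0,0.004,0,0,0,-1]
    - [0,0,0.003,0,0,0,-1]
    - [0,0,0,0,0,0,-1]

```text
time_s: 6.75
ee_pos: [0.5076, 0.115, 0.2141]
eef_rot: [-3.141, -0.0, 1.72]
force: [0.1, 0.5, -2.5]
grip_width: 0.016
grip_force: 35.0
```

Request:
jog_arm:
  motion:
    - [0,0,0.002,0,0,0,-1]
    - [0,0,0.002,0,0,0,-1]
    - [0,0,0.001,0,0,0,-1]
    - [0,0,0.001,0,0,0,-1]

```text
time_s: 7.15
ee_pos: [0.5077, 0.115, 0.2085]
eef_rot: [-3.142, 0.0, 1.72]
force: [-0.3, 0.2, -3.0]
grip_width: 0.0148
grip_force: 35.0
```

Request:
jog_arm:
  motion:
    - [0,0,0.002,0,0,0,-1]
    - [0,0,0.002,0,0,0,-1]
    - [0,0,0.001,0,0,0,-1]

```text
time_s: 7.45
ee_pos: [0.5077, 0.115, 0.2033]
eef_rot: [-3.141, -0.0, 1.72]
force: [0.0, -0.5, -2.7]
grip_width: 0.0155
grip_force: 35.0
```

Request:
jog_arm:
  motion:
    - [0,0,0.001,0,0,0,-1]
    - [0,0,0.002,0,0,0,-1]
    - [0,0,0.002,0,0,0,-1]
    - [0,0,0,0,0,0,-1]

```text
time_s: 7.85
ee_pos: [0.5076, 0.115, 0.1982]
eef_rot: [-3.141, 0.0, 1.72]
force: [-0.3, 0.2, -3.2]
grip_width: 0.0155
grip_force: 35.0
```

Request:
jog_arm:
  motion:
    - [0,0,0.002,0,0,0,-1]
    - [0,0,0.002,0,0,0,-1]
    - [0,0,0,0,0,0,-1]

```text
time_s: 8.15
ee_pos: [0.5076, 0.115, 0.1942]
eef_rot: [-3.141, 0.0, 1.72]
force: [-0.5, -0.6, -2.7]
grip_width: 0.0157
grip_force: 35.0
```

```bash
cat >> h.py <<'E'
def st():
    o=ctrl.get_obs();print({k:np.round(o[k],4).tolist() for k in("time_s","ee_pos","eef_rot","force","moment")})
E
python3 -c "
from h import *
st()"
```

```text
{'time_s': 8.15, 'ee_pos': [0.5076, 0.115, 0.1942], 'eef_rot': [-3.1411, 0.0, 1.7198], 'force': [-0.457, -0.5701, -2.7224], 'moment': [-0.0036, -0.0958, -0.0492]}
```

Request:
jog_arm:
  motion:
    - [0,0,0.002,0,0,0,-1]
    - [0,0,0.002,0,0,0,-1]
    - [0,0,0.002,0,0,0,-1]

```text
time_s: 8.45
ee_pos: [0.5077, 0.1151, 0.1883]
eef_rot: [-3.142, -0.0, 1.72]
force: [0.0, -0.8, -3.0]
grip_width: 0.0153
grip_force: 35.0
```

Request:
jog_arm:
  motion:
    - [0,0,0.002,0,0,0,-1]
    - [0,0,0.002,0,0,0,-1]

```text
time_s: 8.65
ee_pos: [0.508, 0.1151, 0.185]
eef_rot: [3.141, -0.0, 1.72]
force: [-0.5, 0.3, 4.0]
grip_width: 0.0157
grip_force: 35.0
```

Request:
jog_arm:
  motion:
    - [0,0,0.002,0,0,0,-1]
    - [0,0,0.002,0,0,0,-1]

```text
time_s: 8.85
ee_pos: [0.5079, 0.1151, 0.1809]
eef_rot: [3.141, -0.0, 1.72]
force: [-0.5, 0.8, 4.7]
grip_width: 0.0155
grip_force: 35.0
```

Contact with the button, about 7 N. Continuing.

Request:
jog_arm:
  motion:
    - [0,0,0.002,0,0,0,-1]
    - [0,0,0.002,0,0,0,-1]

```text
time_s: 9.05
ee_pos: [0.508, 0.1151, 0.1769]
eef_rot: [3.141, -0.0, 1.72]
force: [-1.9, 0.2, 5.2]
grip_width: 0.0154
grip_force: 35.0
```

Request:
jog_arm:
  motion:
    - [0,0,0.002,0,0,0,-1]
    - [0,0,0.002,0,0,0,-1]

```text
time_s: 9.25
ee_pos: [0.5078, 0.115, 0.1725]
eef_rot: [3.141, 0.0, 1.72]
force: [-0.3, -0.4, 3.6]
grip_width: 0.0157
grip_force: 35.0
```

Request:
jog_arm:
  motion:
    - [0,0,0.002,0,0,0,-1]
    - [0,0,0.002,0,0,0,-1]

```text
time_s: 9.45
ee_pos: [0.5077, 0.115, 0.1684]
eef_rot: [3.142, 0.0, 1.72]
force: [-0.0, 1.1, 2.6]
grip_width: 0.0153
grip_force: 35.0
```

Request:
jog_arm:
  motion:
    - [0,0,0.002,0,0,0,-1]
    - [0,0,0.002,0,0,0,-1]

```text
time_s: 9.65
ee_pos: [0.5077, 0.115, 0.1644]
eef_rot: [3.142, 0.0, 1.72]
force: [-0.2, 0.9, 3.4]
grip_width: 0.0156
grip_force: 35.0
```

Request:
jog_arm:
  motion:
    - [0,0,0.002,0,0,0,-1]
    - [0,0,0.002,0,0,0,-1]
    - [0,0,0.002,0,0,0,-1]
    - [0,0,0.002,0,0,0,-1]
    - [0,0,0.002,0,0,0,-1]

```text
time_s: 10.15
ee_pos: [0.5077, 0.115, 0.1544]
eef_rot: [-3.142, 0.0, 1.72]
force: [0.9, -0.4, 3.1]
grip_width: 0.0153
grip_force: 35.0
```

Request:
jog_arm:
  motion:
    - [0,0,0.002,0,0,0,-1]
    - [0,0,0.002,0,0,0,-1]
    - [0,0,0.002,0,0,0,-1]
    - [0,0,0.002,0,0,0,-1]

```text
time_s: 10.55
ee_pos: [0.5077, 0.1151, 0.1464]
eef_rot: [3.142, -0.0, 1.72]
force: [-0.3, -0.5, 2.7]
grip_width: 0.0155
grip_force: 35.0
```

Request:
jog_arm:
  motion:
    - [0,0,0.001,0,0,0,-1]
    - [0,0,0.001,0,0,0,-1]

```text
time_s: 10.75
ee_pos: [0.5077, 0.115, 0.1444]
eef_rot: [-3.142, 0.0, 1.72]
force: [0.7, -0.2, 1.8]
grip_width: 0.0153
grip_force: 35.0
```

```bash
python3 -c "
from h import *
st()"
```

```text
{'time_s': 10.75, 'ee_pos': [0.5077, 0.115, 0.1444], 'eef_rot': [-3.1415, 0.0, 1.7198], 'force': [0.7225, -0.1923, 1.7842], 'moment': [-0.1286, -0.2523, -0.0763]}
```

Request:
jog_arm:
  motion:
    - [0,0,0.001,0,0,0,-1]
    - [0,0,0.001,0,0,0,-1]

```text
time_s: 10.95
ee_pos: [0.5077, 0.115, 0.1425]
eef_rot: [3.142, 0.0, 1.72]
force: [0.5, -0.6, 2.4]
grip_width: 0.0153
grip_force: 35.0
```

Request:
jog_arm:
  motion:
    - [0,0,0.001,0,0,0,-1]

```text
time_s: 11.05
ee_pos: [0.5077, 0.115, 0.1415]
eef_rot: [3.142, 0.0, 1.72]
force: [-0.6, -0.1, 2.4]
grip_width: 0.0153
grip_force: 35.0
```

Request:
jog_arm:
  motion:
    - [0,0,0.001,0,0,0,-1]

```text
time_s: 11.15
ee_pos: [0.5078, 0.115, 0.1405]
eef_rot: [3.141, 0.0, 1.72]
force: [0.9, -1.7, 6.3]
grip_width: 0.0157
grip_force: 35.0
```

Request:
jog_arm:
  motion:
    - [0,0,0.0005,0,0,0,-1]
    - [0,0,0,0,0,0,-1]

```text
time_s: 11.35
ee_pos: [0.508, 0.115, 0.1404]
eef_rot: [3.141, 0.0, 1.72]
force: [0.6, -1.1, 5.8]
grip_width: 0.0157
grip_force: 35.0
```

```bash
python3 -c "
from h import *
st()"
```

```text
{'time_s': 11.35, 'ee_pos': [0.508, 0.115, 0.1404], 'eef_rot': [3.1408, 0.0001, 1.7198], 'force': [0.5916, -1.1227, 5.7508], 'moment': [-0.2231, -0.1365, 0.0145]}
```

Request:
jog_arm:
  motion:
    - [0,0,0,0,0,0.03,-1]
    - [0,0,0,0,0,0.03,-1]
    - [0,0,0,0,0,0.03,-1]

```text
time_s: 11.65
ee_pos: [0.508, 0.1151, 0.1404]
eef_rot: [3.141, 0.0, 1.629]
force: [1.2, -0.7, 5.5]
grip_width: 0.0156
grip_force: 35.1
```

```bash
python3 -c "
from h import *
st()"
```

```text
{'time_s': 11.65, 'ee_pos': [0.508, 0.1151, 0.1404], 'eef_rot': [3.1406, 0.0, 1.6288], 'force': [1.2493, -0.6759, 5.5174], 'moment': [-0.1852, -0.2124, 0.1946]}
```

Request:
jog_arm:
  motion:
    - [0,0,0,0,0,0.03,-1]
    - [0,0,0,0,0,0.03,-1]
    - [0,0,0,0,0,0.03,-1]
    - [0,0,0,0,0,0.03,-1]
    - [0,0,0,0,0,0.03,-1]

```text
time_s: 12.15
ee_pos: [0.508, 0.115, 0.1404]
eef_rot: [3.141, -0.0, 1.479]
force: [0.8, -2.2, 5.5]
grip_width: 0.0154
grip_force: 35.0
```

```bash
python3 -c "
from h import *
st()"
```

```text
{'time_s': 12.15, 'ee_pos': [0.508, 0.115, 0.1404], 'eef_rot': [3.1407, -0.0001, 1.4787], 'force': [0.8388, -2.1697, 5.47], 'moment': [-0.2425, -0.2211, 0.1829]}
```

Request:
jog_arm:
  motion:
    - [0,0,-0.0004,0,0,0,-1]
    - [0,0,0,0,0,0.02,-1]
    - [0,0,0,0,0,0.02,-1]

```text
time_s: 12.45
ee_pos: [0.5077, 0.115, 0.1405]
eef_rot: [3.142, 0.0, 1.439]
force: [0.8, -1.1, 3.0]
grip_width: 0.0154
grip_force: 35.0
```

```bash
python3 -c "
from h import *
for i in range(6):st();ctrl.camera('top')"
```

```text
{'time_s': 12.45, 'ee_pos': [0.5077, 0.115, 0.1405], 'eef_rot': [3.1416, 0.0, 1.4386], 'force': [0.781, -1.0619, 3.0306], 'moment': [-0.2468, -0.2182, 0.102]}
{'time_s': 12.5, 'ee_pos': [0.5077, 0.115, 0.1405], 'eef_rot': [3.1416, 0.0001, 1.4372], 'force': [1.1286, -2.0661, 3.3742], 'moment': [-0.3801, -0.19, 0.0738]}
{'time_s': 12.55, 'ee_pos': [0.5077, 0.115, 0.1405], 'eef_rot': [-3.1416, 0.0001, 1.439], 'force': [1.2802, -1.2284, 3.5705], 'moment': [-0.3753, -0.1728, 0.1329]}
{'time_s': 12.6, 'ee_pos': [0.5077, 0.115, 0.1405], 'eef_rot': [-3.1415, 0.0001, 1.4397], 'force': [0.8426, -1.7906, 3.9785], 'moment': [-0.4011, -0.1672, 0.0421]}
{'time_s': 12.65, 'ee_pos': [0.5077, 0.115, 0.1405], 'eef_rot': [-3.1415, 0.0001, 1.44], 'force': [0.9711, -1.536, 3.3923], 'moment': [-0.3265, -0.1545, 0.0547]}
{'time_s': 12.7, 'ee_pos': [0.5077, 0.115, 0.1405], 'eef_rot': [-3.1416, 0.0001, 1.44], 'force': [0.4157, -2.6334, 4.2774], 'moment': [-0.3952, -0.1301, 0.1112]}
```

Request:
jog_arm:
  motion:
    - [0,0,0,0,0,0.02,-1]
    - [0,0,0,0,0,0.02,-1]
    - [0,0,0,0,0,0.02,-1]
    - [0,0,0,0,0,0.02,-1]
    - [0,0,0,0,0,0.02,-1]

```text
time_s: 13.25
ee_pos: [0.5077, 0.115, 0.1405]
eef_rot: [-3.142, 0.0, 1.338]
force: [0.7, -1.6, 4.1]
grip_width: 0.0154
grip_force: 35.0
```

```bash
python3 -c "
from h import *
for i in range(2):st();ctrl.camera('top')"
```

```text
{'time_s': 13.25, 'ee_pos': [0.5077, 0.115, 0.1405], 'eef_rot': [-3.1415, 0.0, 1.3381], 'force': [0.6774, -1.6244, 4.1064], 'moment': [-0.3551, -0.0108, 0.0994]}
{'time_s': 13.3, 'ee_pos': [0.5077, 0.115, 0.1405], 'eef_rot': [-3.1415, 0.0001, 1.3369], 'force': [0.7866, -1.5656, 4.817], 'moment': [-0.3614, -0.0113, 0.0786]}
```

Request:
jog_arm:
  motion:
    - [0,0,0,0,0,0.02,-1]
    - [0,0,0,0,0,0.02,-1]
    - [0,0,0,0,0,0.02,-1]

```text
time_s: 13.65
ee_pos: [0.5076, 0.115, 0.1404]
eef_rot: [-3.141, 0.0, 1.278]
force: [-0.6, -1.5, 4.0]
grip_width: 0.0152
grip_force: 35.0
```

```bash
python3 -c "
from h import *
for i in range(2):st();ctrl.camera('top')"
```

```text
{'time_s': 13.65, 'ee_pos': [0.5076, 0.115, 0.1404], 'eef_rot': [-3.1414, 0.0001, 1.2781], 'force': [-0.6467, -1.5124, 4.0384], 'moment': [-0.397, 0.1105, 0.0933]}
{'time_s': 13.7, 'ee_pos': [0.5076, 0.115, 0.1404], 'eef_rot': [-3.1414, 0.0002, 1.2769], 'force': [-0.9932, -1.5755, 4.5236], 'moment': [-0.4682, 0.1878, 0.0961]}
```

Request:
jog_arm:
  motion:
    - [0,0,0,0,0,0.02,-1]
    - [0,0,0,0,0,0.02,-1]

```text
time_s: 13.95
ee_pos: [0.5077, 0.1151, 0.1405]
eef_rot: [-3.142, -0.0, 1.238]
force: [-0.6, -1.9, 4.8]
grip_width: 0.0154
grip_force: 35.0
```

```bash
python3 -c "
from h import *
for i in range(2):st();ctrl.camera('top')"
```

```text
{'time_s': 13.95, 'ee_pos': [0.5077, 0.1151, 0.1405], 'eef_rot': [-3.1415, -0.0001, 1.2382], 'force': [-0.6287, -1.9421, 4.8136], 'moment': [-0.2639, 0.1424, 0.0908]}
{'time_s': 14.0, 'ee_pos': [0.5076, 0.1151, 0.1404], 'eef_rot': [-3.1413, -0.0001, 1.2369], 'force': [-2.5373, -1.1374, 5.2533], 'moment': [-0.2057, 0.5008, 0.0109]}
```

```bash
python3 -c "
from h import *
for i in range(3):st();ctrl.camera('top')"
```

```text
{'time_s': 14.05, 'ee_pos': [0.5076, 0.1151, 0.1404], 'eef_rot': [-3.1412, -0.0, 1.2387], 'force': [-1.857, -1.3967, 4.9271], 'moment': [-0.2031, 0.4721, 0.0398]}
{'time_s': 14.1, 'ee_pos': [0.5076, 0.1152, 0.1405], 'eef_rot': [-3.1412, -0.0001, 1.2395], 'force': [-2.0638, -0.6688, 5.1028], 'moment': [-0.2917, 0.4037, 0.0289]}
{'time_s': 14.15, 'ee_pos': [0.5075, 0.1152, 0.1404], 'eef_rot': [-3.1411, -0.0, 1.2397], 'force': [-1.9982, -1.4269, 4.9733], 'moment': [-0.2031, 0.4064, -0.0159]}
```

Request:
jog_arm:
  motion:
    - [0,0,0,0,0,0.02,-1]

```text
time_s: 14.3
ee_pos: [0.5076, 0.1152, 0.1404]
eef_rot: [-3.141, -0.0, 1.22]
force: [-1.6, -0.7, 4.7]
grip_width: 0.0156
grip_force: 35.0
```

```bash
python3 -c "
from h import *
for i in range(3):st();ctrl.camera('top')"
```

```text
{'time_s': 14.3, 'ee_pos': [0.5076, 0.1152, 0.1404], 'eef_rot': [-3.1412, -0.0001, 1.2197], 'force': [-1.5885, -0.6799, 4.7471], 'moment': [-0.1245, 0.4399, 0.037]}
{'time_s': 14.35, 'ee_pos': [0.5076, 0.1152, 0.1404], 'eef_rot': [-3.1413, -0.0002, 1.2178], 'force': [-1.41, -0.3386, 4.205], 'moment': [-0.1423, 0.4247, 0.1256]}
{'time_s': 14.4, 'ee_pos': [0.5076, 0.1152, 0.1404], 'eef_rot': [-3.1412, -0.0001, 1.2193], 'force': [-2.6074, 0.1011, 5.6982], 'moment': [-0.141, 0.4389, 0.0101]}
```

Request:
jog_arm:
  motion:
    - [0,0,0,0,0,0.02,-1]

```text
time_s: 14.55
ee_pos: [0.5077, 0.1152, 0.1404]
eef_rot: [-3.141, -0.0, 1.2]
force: [-1.3, -0.3, 5.0]
grip_width: 0.0157
grip_force: 35.0
```

```bash
python3 -c "
from h import *
for i in range(3):st();ctrl.camera('top')"
```

```text
{'time_s': 14.55, 'ee_pos': [0.5077, 0.1152, 0.1404], 'eef_rot': [-3.1414, -0.0001, 1.1996], 'force': [-1.3053, -0.3064, 4.9589], 'moment': [0.0253, 0.3533, 0.0683]}
{'time_s': 14.6, 'ee_pos': [0.5077, 0.1152, 0.1404], 'eef_rot': [-3.1415, -0.0002, 1.1975], 'force': [-2.7099, -0.2166, 4.887], 'moment': [0.0391, 0.4165, 0.0691]}
{'time_s': 14.65, 'ee_pos': [0.5077, 0.1152, 0.1405], 'eef_rot': [-3.1415, -0.0002, 1.199], 'force': [-2.1939, -0.6093, 3.9567], 'moment': [0.0391, 0.4321, 0.0505]}
```

```bash
python3 - <<'E'
from h import *
a=ctrl.camera("scene")[:,:,::-1]
cv2.imwrite("pics/c5.png",crop(a,325,140,60,85,7))
E
```

```text
(no output)
```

View pics/c5.png

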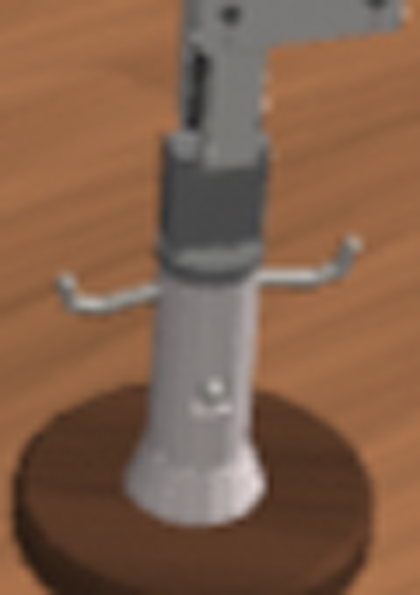

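Request:
jog_arm:
  motion:
    - [0,0,0,0,0,0.02,-1]

```text
time_s: 14.85
ee_pos: [0.5077, 0.1151, 0.1404]
eef_rot: [-3.142, -0.0, 1.179]
force: [-1.5, -0.1, 4.6]
grip_width: 0.0154
grip_force: 35.0
```

```bash
python3 -c "
from h import *
for i in range(3):st();ctrl.camera('top')"
```

```text
{'time_s': 14.85, 'ee_pos': [0.5077, 0.1151, 0.1404], 'eef_rot': [-3.1416, -0.0001, 1.1793], 'force': [-1.4919, -0.0892, 4.6334], 'moment': [0.1106, 0.3118, 0.1005]}
{'time_s': 14.9, 'ee_pos': [0.5078, 0.1151, 0.1404], 'eef_rot': [3.1416, -0.0002, 1.1772], 'force': [-0.2428, 1.0442, 4.1732], 'moment': [0.0989, 0.2901, 0.0653]}
{'time_s': 14.95, 'ee_pos': [0.5078, 0.1151, 0.1404], 'eef_rot': [3.1416, -0.0001, 1.1788], 'force': [-1.3713, -0.1906, 3.7543], 'moment': [0.1041, 0.3375, 0.0328]}
```

Request:
jog_arm:
  motion:
    - [0,0,0,0,0,0.02,-1]

```text
time_s: 15.1
ee_pos: [0.5078, 0.1151, 0.1404]
eef_rot: [3.142, -0.0, 1.159]
force: [-0.7, 1.1, 4.5]
grip_width: 0.0155
grip_force: 35.0
```

```bash
python3 -c "
from h import *
for i in range(3):st();ctrl.camera('top')"
```

```text
{'time_s': 15.1, 'ee_pos': [0.5078, 0.1151, 0.1404], 'eef_rot': [3.1415, -0.0001, 1.1592], 'force': [-0.6731, 1.0897, 4.5343], 'moment': [0.1429, 0.2112, 0.0765]}
{'time_s': 15.15, 'ee_pos': [0.5078, 0.1151, 0.1404], 'eef_rot': [3.1415, -0.0002, 1.1572], 'force': [-0.5441, 1.3702, 3.8976], 'moment': [0.0872, 0.1722, 0.097]}
{'time_s': 15.2, 'ee_pos': [0.5078, 0.1151, 0.1405], 'eef_rot': [3.1414, -0.0001, 1.1587], 'force': [-0.3827, 0.9286, 2.6782], 'moment': [0.1549, 0.1576, 0.032]}
```

Request:
jog_arm:
  motion:
    - [0,0,0,0,0,0.02,-1]

```text
time_s: 15.35
ee_pos: [0.5078, 0.115, 0.1405]
eef_rot: [3.141, -0.0, 1.139]
force: [-0.7, -0.0, 3.9]
grip_width: 0.0155
grip_force: 35.0
```

```bash
python3 -c "
from h import *
for i in range(3):st();ctrl.camera('top')"
```

```text
{'time_s': 15.35, 'ee_pos': [0.5078, 0.115, 0.1405], 'eef_rot': [3.1415, -0.0001, 1.1393], 'force': [-0.6941, -0.0106, 3.9465], 'moment': [0.0943, 0.0322, 0.057]}
{'time_s': 15.4, 'ee_pos': [0.5078, 0.115, 0.1404], 'eef_rot': [3.1415, -0.0, 1.1372], 'force': [-0.9569, 1.0979, 3.9631], 'moment': [0.1416, 0.0555, 0.0595]}
{'time_s': 15.45, 'ee_pos': [0.5078, 0.115, 0.1404], 'eef_rot': [3.1415, -0.0, 1.1387], 'force': [-0.6096, 0.7877, 3.2084], 'moment': [0.0944, 0.0161, 0.0418]}
```

Request:
jog_arm:
  motion:
    - [0,0,0,0,0,0.02,-1]

```text
time_s: 15.6
ee_pos: [0.5078, 0.115, 0.1404]
eef_rot: [3.142, 0.0, 1.119]
force: [0.1, -0.5, 2.9]
grip_width: 0.0152
grip_force: 35.0
```

```bash
python3 -c "
from h import *
for i in range(3):st();ctrl.camera('top')"
```

```text
{'time_s': 15.6, 'ee_pos': [0.5078, 0.115, 0.1404], 'eef_rot': [3.1415, 0.0, 1.1192], 'force': [0.0805, -0.507, 2.9355], 'moment': [0.0156, 0.0619, 0.0795]}
{'time_s': 15.65, 'ee_pos': [0.5077, 0.115, 0.1404], 'eef_rot': [3.1416, 0.0001, 1.1172], 'force': [0.758, 0.432, 3.8715], 'moment': [0.0203, 0.0474, 0.1154]}
{'time_s': 15.7, 'ee_pos': [0.5077, 0.115, 0.1404], 'eef_rot': [3.1415, 0.0001, 1.1187], 'force': [0.1929, 0.1681, 3.9112], 'moment': [-0.0281, 0.0141, 0.0694]}
```

Request:
jog_arm:
  motion:
    - [0,0,0,0,0,0.02,-1]

```text
time_s: 15.85
ee_pos: [0.5077, 0.115, 0.1404]
eef_rot: [3.142, 0.0, 1.099]
force: [-1.1, -0.9, 2.4]
grip_width: 0.0153
grip_force: 35.0
```

```bash
python3 -c "
from h import *
for i in range(3):st();ctrl.camera('top')"
```

```text
{'time_s': 15.85, 'ee_pos': [0.5077, 0.115, 0.1404], 'eef_rot': [3.1416, 0.0001, 1.0992], 'force': [-1.1356, -0.8782, 2.3818], 'moment': [-0.0463, 0.0401, 0.0962]}
{'time_s': 15.9, 'ee_pos': [0.5077, 0.115, 0.1404], 'eef_rot': [3.1416, 0.0001, 1.0972], 'force': [-0.8921, -0.1679, 3.1738], 'moment': [0.0472, 0.1056, 0.0887]}
{'time_s': 15.95, 'ee_pos': [0.5077, 0.115, 0.1404], 'eef_rot': [-3.1416, 0.0001, 1.0987], 'force': [-0.1278, 0.1524, 3.4223], 'moment': [-0.0355, 0.0854, 0.0935]}
```

Request:
jog_arm:
  motion:
    - [0,0,0,0,0,0.02,-1]

```text
time_s: 16.1
ee_pos: [0.5077, 0.115, 0.1404]
eef_rot: [-3.142, 0.0, 1.079]
force: [-0.9, 0.8, 2.7]
grip_width: 0.0158
grip_force: 35.0
```

```bash
python3 - <<'E'
from h import *
for i in range(3):st();ctrl.camera('top')
a=ctrl.camera("scene")[:,:,::-1]
cv2.imwrite("pics/c6.png",crop(a,325,140,60,85,7))
E
```

```text
{'time_s': 16.1, 'ee_pos': [0.5077, 0.115, 0.1404], 'eef_rot': [-3.1415, 0.0001, 1.0792], 'force': [-0.8949, 0.8234, 2.7122], 'moment': [-0.0626, 0.1309, 0.0748]}
{'time_s': 16.15, 'ee_pos': [0.5077, 0.115, 0.1404], 'eef_rot': [-3.1416, 0.0001, 1.0772], 'force': [-0.1501, 0.0907, 3.4946], 'moment': [-0.0242, 0.1049, 0.0436]}
{'time_s': 16.2, 'ee_pos': [0.5077, 0.115, 0.1404], 'eef_rot': [-3.1416, 0.0, 1.0787], 'force': [-1.118, -0.3414, 3.1895], 'moment': [-0.0368, 0.085, 0.0612]}
```

View pics/c6.png

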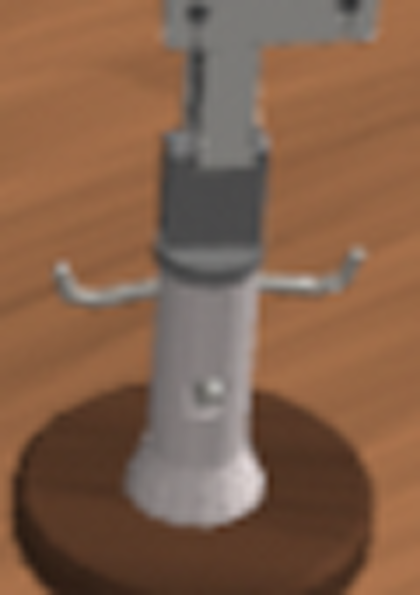

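Request:
jog_arm:
  motion:
    - [0,0,0,0,0,0.02,-1]

```text
time_s: 16.4
ee_pos: [0.5077, 0.1151, 0.1404]
eef_rot: [-3.142, 0.0, 1.059]
force: [-1.2, -0.3, 4.3]
grip_width: 0.0154
grip_force: 35.0
```

```bash
python3 -c "
from h import *
for i in range(3):st();ctrl.camera('top')"
```

```text
{'time_s': 16.4, 'ee_pos': [0.5077, 0.1151, 0.1404], 'eef_rot': [-3.1415, 0.0, 1.0593], 'force': [-1.1793, -0.2893, 4.3355], 'moment': [0.0376, 0.1562, 0.0786]}
{'time_s': 16.45, 'ee_pos': [0.5077, 0.1151, 0.1405], 'eef_rot': [-3.1415, -0.0, 1.0572], 'force': [-0.9601, 0.0311, 4.195], 'moment': [0.0301, 0.1867, 0.123]}
{'time_s': 16.5, 'ee_pos': [0.5077, 0.1151, 0.1404], 'eef_rot': [-3.1415, -0.0, 1.0588], 'force': [-1.2738, -0.2104, 3.128], 'moment': [0.0214, 0.1114, 0.0634]}
```

Request:
jog_arm:
  motion:
    - [0,0,0,0,0,0.02,-1]

```text
time_s: 16.65
ee_pos: [0.5077, 0.1151, 0.1404]
eef_rot: [-3.142, -0.0, 1.039]
force: [-1.0, 0.4, 2.0]
grip_width: 0.0157
grip_force: 35.0
```

```bash
python3 -c "
from h import *
for i in range(3):st();ctrl.camera('top')"
```

```text
{'time_s': 16.65, 'ee_pos': [0.5077, 0.1151, 0.1404], 'eef_rot': [-3.1415, -0.0, 1.0392], 'force': [-0.9654, 0.4287, 2.0159], 'moment': [0.1159, 0.1598, 0.0981]}
{'time_s': 16.7, 'ee_pos': [0.5077, 0.1151, 0.1405], 'eef_rot': [-3.1416, -0.0001, 1.0372], 'force': [-0.212, 0.8578, 3.699], 'moment': [0.0648, 0.1481, 0.061]}
{'time_s': 16.75, 'ee_pos': [0.5077, 0.1151, 0.1404], 'eef_rot': [-3.1415, -0.0001, 1.0387], 'force': [-0.8025, 0.6286, 3.9156], 'moment': [-0.0026, 0.1559, 0.0385]}
```

Request:
jog_arm:
  motion:
    - [0,0,0,0,0,0.02,-1]

```text
time_s: 16.9
ee_pos: [0.5077, 0.1151, 0.1405]
eef_rot: [-3.142, -0.0, 1.019]
force: [-1.1, 1.5, 2.8]
grip_width: 0.0152
grip_force: 35.0
```

```bash
python3 -c "
from h import *
for i in range(3):st();ctrl.camera('top')"
```

```text
{'time_s': 16.9, 'ee_pos': [0.5077, 0.1151, 0.1405], 'eef_rot': [-3.1416, -0.0001, 1.0193], 'force': [-1.0865, 1.5175, 2.8046], 'moment': [0.2023, 0.1052, 0.1128]}
{'time_s': 16.95, 'ee_pos': [0.5077, 0.1151, 0.1404], 'eef_rot': [-3.1415, -0.0002, 1.0173], 'force': [-0.8513, 1.631, 3.817], 'moment': [0.2168, 0.1023, 0.115]}
{'time_s': 17.0, 'ee_pos': [0.5077, 0.1151, 0.1404], 'eef_rot': [-3.1415, -0.0001, 1.0188], 'force': [-0.8481, 0.4646, 3.9255], 'moment': [0.1837, 0.0723, 0.0809]}
```

Request:
jog_arm:
  motion:
    - [0,0,0,0,0,0.02,-1]

```text
time_s: 17.15
ee_pos: [0.5077, 0.1151, 0.1404]
eef_rot: [-3.142, -0.0, 0.999]
force: [-0.4, 1.7, 3.0]
grip_width: 0.0154
grip_force: 35.0
```

```bash
python3 - <<'E'
from h import *
for i in range(3):st();ctrl.camera('top')
a=ctrl.camera("scene")[:,:,::-1]
cv2.imwrite("pics/c7.png",crop(a,335,175,40,45,12))
E
```

```text
{'time_s': 17.15, 'ee_pos': [0.5077, 0.1151, 0.1404], 'eef_rot': [-3.1415, -0.0001, 0.9993], 'force': [-0.3787, 1.7297, 3.0126], 'moment': [0.3401, 0.1592, 0.1181]}
{'time_s': 17.2, 'ee_pos': [0.5077, 0.1151, 0.1405], 'eef_rot': [-3.1415, -0.0002, 0.9973], 'force': [0.1764, 1.7699, 2.8909], 'moment': [0.3797, 0.1216, 0.1179]}
{'time_s': 17.25, 'ee_pos': [0.5077, 0.1152, 0.1405], 'eef_rot': [-3.1415, -0.0002, 0.9988], 'force': [-0.6714, 1.9969, 1.8539], 'moment': [0.3566, 0.1044, 0.1165]}
```

View pics/c7.png

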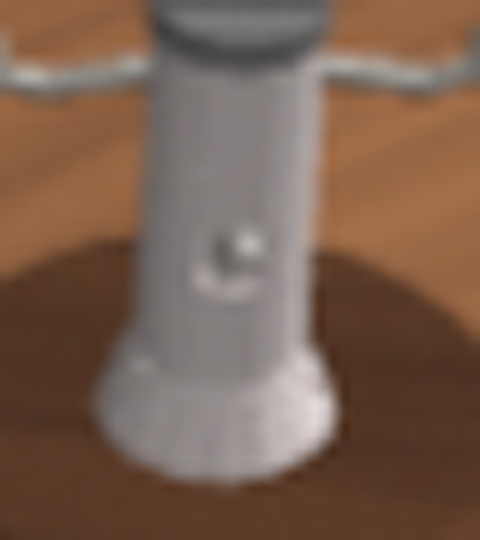

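Request:
jog_arm:
  motion:
    - [0,0,0,0,0,-0.03,-1]
    - [0,0,0,0,0,0,-1]
    - [0,0,0,0,0,0,-1]
    - [0,0,0,0,0,0,-1]
  squeeze: 8

```text
time_s: 17.75
ee_pos: [0.5077, 0.115, 0.1404]
eef_rot: [-3.142, 0.0, 1.03]
force: [0.0, 1.3, 2.1]
grip_width: 0.016
grip_force: 8.0
```

Request:
jog_arm:
  motion:
    - [0,0,0,0,0,0,-0.4]
    - [0,0,0,0,0,0,-0.2]
    - [0,0,0,0,0,0,0]
    - [0,0,0,0,0,0,0]
    - [0,0,0,0,0,0,0]

```text
time_s: 18.25
ee_pos: [0.5077, 0.115, 0.1404]
eef_rot: [-3.142, 0.0, 1.03]
force: [0.4, -0.3, 0.7]
grip_width: 0.0469
grip_force: 0.0
```

Request:
jog_arm:
  motion:
    - [0,0,0,0,0,0,0]
    - [0,0,0,0,0,0,0]
    - [0,0,-0.005,0,0,0,0]
    - [0,0,-0.01,0,0,0,0]
    - [0,0,-0.02,0,0,0,0]

```text
time_s: 18.75
ee_pos: [0.5073, 0.115, 0.1756]
eef_rot: [-3.14, 0.001, 1.03]
force: [0.3, 0.6, 0.6]
grip_width: 0.0468
grip_force: 0.0
```

Request:
jog_arm:
  motion:
    - [0,0,-0.03,0,0,0,0]
    - [0,0,-0.03,0,0,0,0]
    - [0,0,-0.03,0,0,0,0]
    - [0,0,0,0,0,0,0]
    - [0,0,0,0,0,0,0]

```text
time_s: 19.25
ee_pos: [0.5078, 0.1151, 0.2661]
eef_rot: [3.141, -0.001, 1.03]
force: [0.4, -0.2, -1.2]
grip_width: 0.0469
grip_force: 0.0
```

```bash
python3 - <<'E'
from h import *
st()
a=ctrl.camera("scene")[:,:,::-1]
cv2.imwrite("pics/c8.png",np.hstack([crop(a,310,80,90,150,4),cv2.resize(crop(a,335,175,40,45,12),(400,600))[:,:400]])) if 0 else cv2.imwrite("pics/c8.png",crop(a,310,90,90,145,4))
E
```

```text
{'time_s': 19.25, 'ee_pos': [0.5078, 0.1151, 0.2661], 'eef_rot': [3.1406, -0.0008, 1.0298], 'force': [0.4388, -0.2472, -1.1699], 'moment': [-0.0474, -0.0195, -0.0155]}
```

View pics/c8.png

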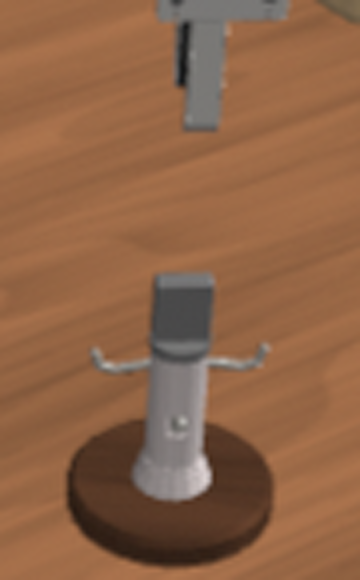

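The mast stands upright, fully down on the foot, with the button showing through the hole at crop (179,424). The gripper is clear of it.

```bash
python3 -c "
from station import ctrl
print(ctrl.hand_in())"
```

```text
the job is handed in; nothing more can be done
None
```

The hook mast is fully down on the foot and let go, with the button out through the tube's hole; the job was handed in at about 19 s, and the judge's result was not shown.

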